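# Check the massage ball's temperature and turn its dish, held

## Robot

A 6-joint arm with a two-finger parallel gripper is mounted at the origin on the work surface. World frame = base frame: x ahead of the robot, y to its left, z up, the work surface at z = 0. Lengths are in mm, angles in rad, forces in N, time in s.
With the tool pointing down it reaches from about 350 to 875 mm from the base axis. Payload 4.2 kg.
Tool frame: the origin (TCP) lies at the very end of the fingers, on their centre line; the grasp point (between the pads) lies 19 mm behind it (arm.tcp_to_grasp is the x of the grasp point in the tool frame, in mm); x points along the fingers, z is the direction in which the jaws open and shut, and the axes are right-handed (so a half turn about x gives the same grasp; the last joint's range is limited). The gripper opens to 85 mm and grips with 20 to 120 N. Pads are 22 mm wide; open, the fingers measure 114 mm over their backs; the gripper's body (76 mm by 85 mm) begins 54 mm behind the grasp point. The pads swing forward as they close: fully open they stand 13 mm farther back than shut.
Start: joints at [1.454, 0.385, 0.008, 0, -1.194, -0.259], TCP at [229.352, 581.375, 231.312] pointing down, gripper open.
Joint ranges: [-3.14, 3.14], [-1.21, 2.06], [-1.07, 1.41], [-3.16, 2.05], [-2.99, -0.16], [-3.1, 3.1]. Speed limits (rad/s): [2.79, 2.79, 3.14, 3.14, 3.14, 3.14].

## Interface

Orientations are given as a unit quaternion [x, y, z, w].
In Python, from bench import status, get_image, job, arm gives the robot as it stands.
- The arm moves only by the tool apply_moves, never from a script. Its argument "targets" is text: rows parted by semicolons, each of 5 numbers parted by spaces: the shift along the tool's x, y, z in mm, then the turn about the tool's x in degrees, then the gripper's target within -1 to 1 (shut at 1, half-way at 0, fully open at -1). In form: dx dy dz spin hand; .... A call has 1 to 10 rows; each row is the pose to reach, as a shift and turn from the pose commanded when the call began, along the tool's axes at that moment; what a row does not reach only later rows make up. A row lasts 1/12 s, in which the tool goes at most 41.7 mm and 7.16 degrees, less where a joint would pass 70% of its speed; a pose out of reach is approached as far as the arm can. A call with a gripper value outside its range is refused whole. The fingers move at their own pace and stop on an object; the grip force is fixed at half the most. Time passes only in rows, so rows that repeat a pose let the fingers close. It gives the time, the measured TCP pose, the force and the opening at its end, in the units of the state.
- status.read_state(): the state, without advancing time (a new reading comes with each control period).
- get_image(name): name is "scene" or "top"; returns a dict with "img" (384x512x3 uint8, red, green, blue), "mtx" (3x3 intrinsics, pixels), "k1" (the pictures are not rectified: a ray, as slopes to the right and down, at radius r is drawn at 1 + k1 r^2 times it, then the intrinsics apply), "world_from_camera" (4x4, takes a point from camera to world coordinates). Camera axes: x right, y down, z forward; pixel columns grow to the right and rows downward; lengths in mm; the calibration is good to about 2 mm. A picture is of the moment at which its call begins. There is no depth.
- job.job_done(): hands the job in, once; it reports no verdict.
The state is a dict: "clock": time; "joints": joint angles; "joint_vel": joint speeds; "joint_efforts": joint torques, N m; "position": TCP position; "ee_rot": TCP orientation; "contact_force": force on the tool from outside, world axes, zero at the start; "wrist_torque": the same for the moment, N m; "gripper_width": finger opening in mm.
Only numpy, scipy, OpenCV 4.12 (cv2) and the standard library are available. Lean on these libraries where they do the work, as an engineer would, in place of code of your own. Each camera call takes 0.05 s, during which the arm holds its last target.

## Task

Pick up the thermometer wand, point its lens at the pink massage ball in the dish from about 10 cm away and hold that aim steady for two seconds without touching the ball or the dish, then lay the wand back flat on its grey mat and let go of it. Then lift the dish by its handle straight up about 10 cm, and up there give it a quarter turn so that its handle bar runs parallel to the front edges of the acrylic tiers, keeping the dish level and the ball untouched in the middle all the while; finish still holding the dish up in the air, level and still. Leave everything else on the vanity where it stands.

Things in the scene. Friction and masses are not known exactly. Their poses are not given: they have to be found in the camera images.
- wand_mid (a point): Centre of the straight handle of the white thermometer wand. The handle is a bar 115 mm long (x), 24 mm wide (y) and 30 mm high (z); this point is 15 mm above its flat underside. x points along the handle towards the head, z up. A cylindrical head 26 mm across is set on the +x end and slants down and forward at 45 degrees; overall length 140 mm, about 43 mm high at the head. Mass 0.08 to 0.15 kg. It lies loose on the grey mat, its underside 4 mm above the counter
- wand_lens (a point): Centre of the red lens disc (20 mm across) on the end face of the wand's head, 74 mm ahead of (wand x) and 2 mm below wand_mid. Its z axis is the line of sight, out of the lens: 45 degrees down and forward when the wand lies flat; its y is the wand's y
- ball_center (a point): Centre of the loose pink stone massage ball, 32 mm in diameter, 0.045 kg, resting in the middle of the dish
- dish_grip (a point): Centre of the brass handle bar of the round blue dish. The bar is horizontal, 122 mm long (along y), 14 mm wide (x), 18 mm high (z), bridging the dish 101 mm above the dish's underside on two posts at its ends (y = +-57.5 mm, 12 mm wide in x, 7 mm thick); the space under the bar is open on both x sides, and 52 mm is free between the bar and the ball's top. z is up. The bar can be pinched across its width from straight above. Mass of the dish 0.2 to 0.33 kg
- dish_in (a point): Middle of the dish's floor, 8 mm above its underside; same axes as dish_grip. The dish is 128 mm across, its floor rises at 10 degrees from the middle to a rim 19 mm above the underside
- coaster: Fixed white marble slab 150 x 150 x 10 mm on which the dish stands; origin at the centre of its underside
- mat: Fixed thin grey mat 200 (x) x 130 (y) x 4 mm on which the wand lies; origin at the centre of its underside
- tiers: Fixed stepped three-shelf stand of smoked acrylic with brass front edges at the left end of the vanity, 320 mm wide (x), 240 mm deep (y), 240 mm high; origin at the centre of its underside. The front edges of the shelves run along its x; the open front faces its -y, towards the middle of the vanity
- pot: White ceramic lidded pot, 72 mm across, 68 mm high, on the lowest shelf; origin at the centre of its underside. A bystander
- clip: Tortoiseshell-coloured hair claw clip about 85 x 45 x 57 mm on the middle shelf; origin at its underside. A bystander
- curler: Steel eyelash curler about 105 x 65 x 23 mm lying on the top shelf; origin at its underside. A bystander
- perfume: Amber glass scent bottle 50 x 30 mm, 108 mm high; origin at the centre of its underside. A bystander
- tumbler: White ceramic tumbler, 72 mm across, 90 mm high; origin at the centre of its underside. A bystander
- cream: Glass jar of cream with a brass lid, 68 mm across, 50 mm high; origin at the centre of its underside. A bystander
Not all that is in view belongs to the job. There is more than one size of the part that bears dish_grip; the job needs the middle-sized.

How it is judged (in metres and radians):
On the way, in this order (a step that is already met when the one before it is completed fails the run):
1. the lens of the held wand looks at the ball from about 10 cm, steadily for a second (x of ball_center in the frame of wand_lens between -0.02 and 0.02 m and y of ball_center in the frame of wand_lens between -0.02 and 0.02 m and z of ball_center in the frame of wand_lens between 0.05 and 0.16 m and contact force between wand and the fingers above 0.3 N and linear speed of wand below 0.03 m/s and angular speed of wand below 0.25 rad/s), for 1 s.
2. the wand lies flat on its mat, let go (horizontal distance between wand_mid and mat below 0.065 m and height (world z) of wand_mid below 0.026 m and angle between wand_mid's own z axis and vertical below 0.1 rad and contact force between wand and the fingers below 0.1 N and linear speed of wand below 0.03 m/s), for 0.2 s.
3. the dish is lifted clear in the gripper, not yet turned (height (world z) of dish_in above 0.043 m and contact force between dish and the fingers above 0.5 N and angle between the y axis of dish_in and the x axis of tiers, either way round above 0.9 rad), for 0.1 s.
At the end, for the whole second after the job is handed in: Gripper alone holds the dish, underside 60-260 mm up, tilt under 0.1 rad, bar within 0.17 rad of parallel to the shelf edges, still (0.03 m/s, 0.25 rad/s), ball within 15 mm of its middle; the wand lies flat, released, handle centre within 65 mm of the mat's centre (height (world z) of dish_in between 0.068 and 0.27 m and contact force between dish and the fingers above 0.5 N and contact force between dish and tiers below 0.1 N and angle between each of dish_in, wand_mid's own z axis and vertical below 0.1 rad and angle between the y axis of dish_in and the x axis of tiers, either way round below 0.17 rad and horizontal distance between ball_center and dish_in below 0.015 m and z of ball_center in the frame of dish_in below 0.03 m and linear speed of dish below 0.03 m/s and angular speed of dish below 0.25 rad/s and horizontal distance between wand_mid and mat below 0.065 m and height (world z) of wand_mid below 0.026 m and contact force between wand and the fingers below 0.1 N); the arm keeps its last pose, push and grip.
It fails at once if the ball rolls more than 20 mm from the dish's middle (horizontal distance between ball_center and dish_in above 0.02 m).
It fails at once if the dish tips by more than 0.2 rad (angle between dish_in's own z axis and vertical above 0.2 rad).
It fails at once if the wand touches the dish or the ball (contact force between wand and dish above 0.3 N or contact force between wand and ball above 0.3 N).
It fails at once if the fingers touch the ball (contact force between the fingers and ball above 0.3 N).
It fails at once if another object on the vanity is shifted by more than 30 mm (distance of any of pot, clip, curler, perfume, tumbler, cream from where it was at the start of the episode above 0.03 m).
It also fails if it takes over 64 s, if anything falls off the work surface, if the arm or the gripper's body presses on something with over 40 N, if the wrist force passes 120 N, or if a joint passes its speed limit or range.

## Working session

There is one attempt and no reset: what is moved stays moved. The work goes in short steps, Python scripts to look and compute and a tool call to move; the robot and the scene stay as the last step left them, time stands still between calls to the robot, and variables do not carry over. Pictures are saved under pics/ and viewed, and the job is handed in when it is done.

Besides the shell and the picture viewer there is one more tool, called after ">>>" as name(argument=value, ...) on one line, values as JSON. apply_moves: Moves the arm, as the interface text tells. Its arguments: {"type":"object","properties":{"targets":{"type":"string"}},"required":["targets"]}

```bash
ls; mkdir -p pics
python3 - <<'E'
from bench import status,get_image,arm
import cv2,numpy as np
s=status.read_state();print(s)
for n in("scene","top"):
    d=get_image(n);cv2.imwrite(f"pics/{n}0.png",cv2.resize(d["img"][:,:,::-1],(768,576),interpolation=cv2.INTER_CUBIC))
    print(n,d["mtx"],d["k1"],np.round(d["world_from_camera"],3))
print(arm.tcp_to_grasp,[a for a in dir(arm) if a[0]!='_'])
E
```

```text
pics
{'clock': 0.0, 'joints': array([ 1.45352278e+00,  3.85571708e-01,  6.61101469e-03, -5.09121274e-04,
       -1.19400897e+00, -2.58632201e-01]), 'joint_vel': array([ 3.57852807e-04,  1.83813348e-03, -1.74791431e-05,  1.63315704e-03,
       -6.95170760e-04, -1.01029417e-05]), 'joint_efforts': array([-5.43487090e-05, -3.92287374e+01,  1.88406122e+01,  4.18619245e+00,
       -4.63106480e-03, -1.10375410e-05]), 'position': array([229.19226703, 580.82153167, 230.20514851]), 'ee_rot': array([-0.58402553, -0.39724444,  0.58528547, -0.39818583]), 'contact_force': array([0.06488127, 0.26045321, 0.5427101 ]), 'wrist_torque': array([-0.00560156,  0.0130264 , -0.00452796]), 'gripper_width': 85.61207497692229}
scene [[360.84094513   0.         267.52973593]
 [  0.         360.84094513 187.74620846]
 [  0.           0.           1.        ]] 0.007103227211204515 [[ 8.640000e-01  3.940000e-01 -3.130000e-01  9.101630e+02]
 [ 5.030000e-01 -6.600000e-01  5.580000e-01 -5.494420e+02]
 [ 1.300000e-02 -6.400000e-01 -7.680000e-01  1.032323e+03]
 [ 0.000000e+00  0.000000e+00  0.000000e+00  1.000000e+00]]
top [[393.14274722   0.         248.9575641 ]
 [  0.         393.14274722 191.69220503]
 [  0.           0.           1.        ]] 0.039825194089994395 [[ 2.500000e-02 -9.840000e-01  1.740000e-01  3.275820e+02]
 [-9.990000e-01 -3.000000e-02 -2.600000e-02  1.358510e+02]
 [ 3.100000e-02 -1.730000e-01 -9.840000e-01  1.410077e+03]
 [ 0.000000e+00  0.000000e+00  0.000000e+00  1.000000e+00]]
-18.700000000000003 ['IKError', 'tcp_to_grasp']
```

View pics/scene0.png

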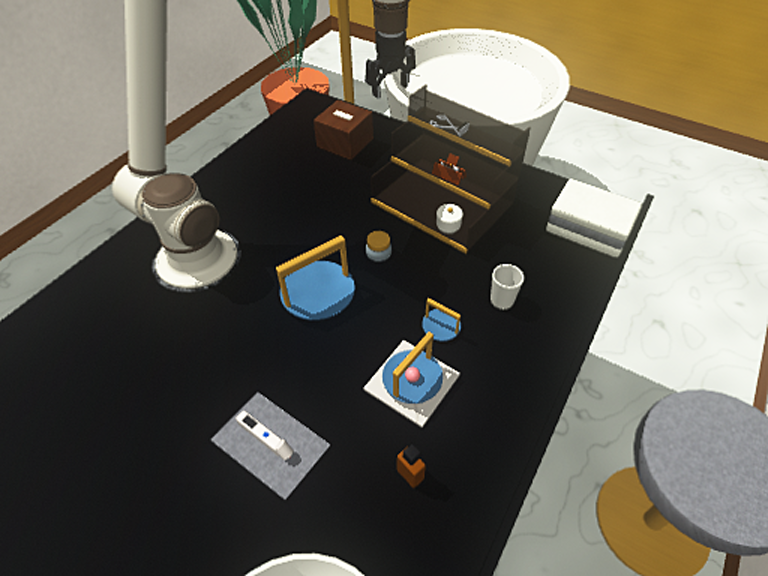

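View pics/top0.png

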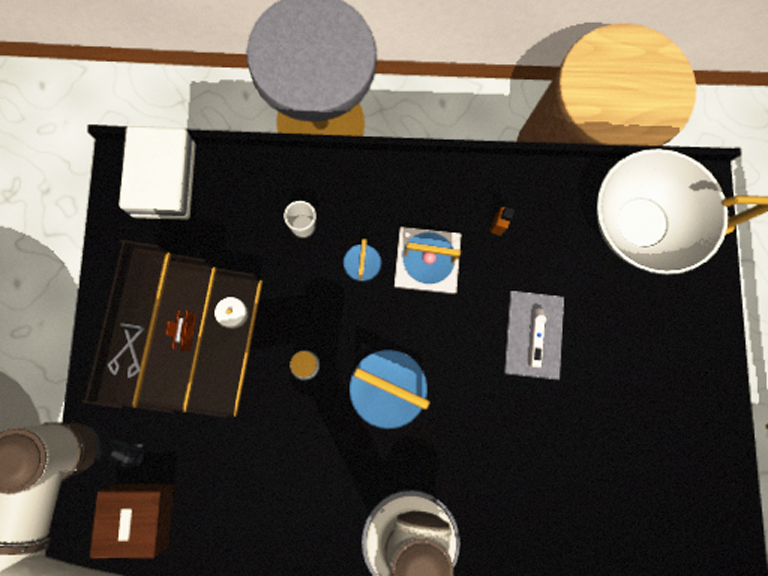

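```bash
cat > h.py <<'E'
from bench import status,get_image
import cv2,numpy as np
from scipy.spatial.transform import Rotation as R
def ray(d,uv):
    K=np.array(d["mtx"]);uv=np.atleast_2d(uv).astype(float)
    p=(uv-K[:2,2])/np.diag(K)[:2]
    q=p.copy()
    for _ in range(20): q=p/(1+d["k1"]*(q**2).sum(1,keepdims=True))
    T=np.array(d["world_from_camera"])
    v=np.c_[q,np.ones(len(q))]@T[:3,:3].T
    return T[:3,3],v
def plane(d,uv,z):
    o,v=ray(d,uv); return (o+v*((z-o[2])/v[:,2])[:,None])
def proj(d,P):
    T=np.linalg.inv(d["world_from_camera"]);P=np.atleast_2d(P)
    c=P@T[:3,:3].T+T[:3,3];s=c[:,:2]/c[:,2:]
    s=s*(1+d["k1"]*(s**2).sum(1,keepdims=True))
    K=np.array(d["mtx"]);return s*np.diag(K)[:2]+K[:2,2]
def tri(ds,uvs):
    A=np.zeros((3,3));b=np.zeros(3)
    for d,u in zip(ds,uvs):
        o,v=ray(d,u);v=v[0]/np.linalg.norm(v[0]);M=np.eye(3)-np.outer(v,v);A+=M;b+=M@o
    return np.linalg.solve(A,b)
def crop(n,x0,y0,x1,y1,f,fn):
    d=get_image(n);cv2.imwrite(fn,cv2.resize(d["img"][y0:y1,x0:x1,::-1],None,fx=f,fy=f,interpolation=cv2.INTER_NEAREST));return d
E
python3 - <<'E'
from h import *
a=crop("top",215,140,395,260,4,"pics/t1.png")
b=crop("scene",130,205,330,345,4,"pics/s1.png")
def near(p):
    im=cv2.cvtColor(a["img"],cv2.COLOR_RGB2HSV)
E
```

```text
(no output)
```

View pics/t1.png

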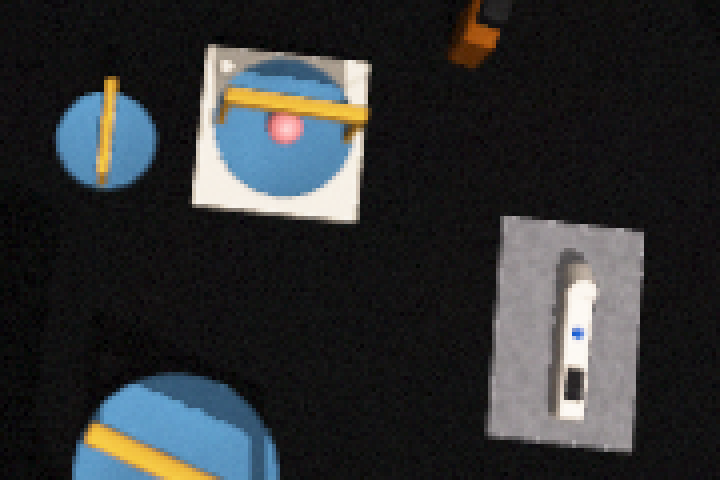

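View pics/s1.png

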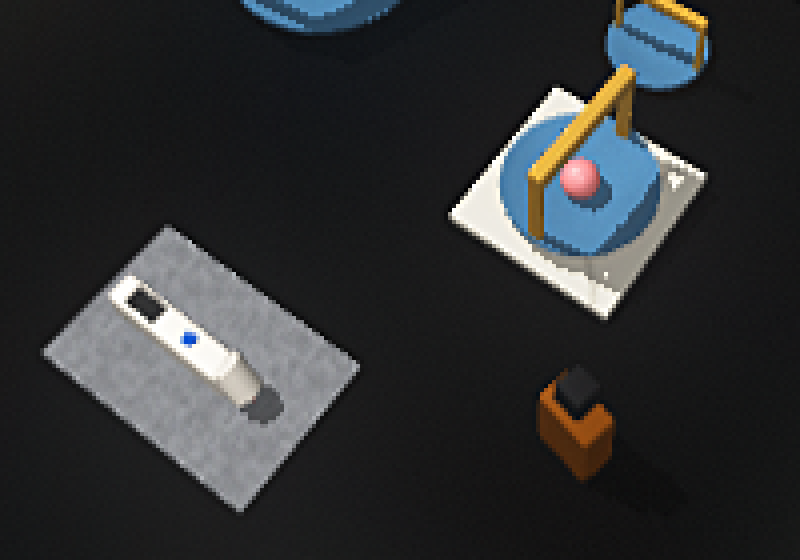

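```bash
cat > m.py <<'E'
from h import *
a=get_image("top");b=get_image("scene")
def T(x,y):return np.array([[215+x/4-.5,140+y/4-.5]])
def S(x,y):return np.array([[130+x/4-.5,205+y/4-.5]])
def pr(n,*v):print(n,*[np.round(x,1).tolist() for x in v])
for d,n,F in((a,"top",T),(b,"scene",S)):
    hsv=cv2.cvtColor(d["img"],cv2.COLOR_RGB2HSV);H,Sa,V=[hsv[:,:,i].astype(int) for i in range(3)]
    r=d["img"][:,:,0].astype(int);g=d["img"][:,:,1].astype(int);bl=d["img"][:,:,2].astype(int)
    roi=np.zeros(H.shape,bool)
    if n=="top": roi[152:198,262:310]=1
    else: roi[220:288,240:310]=1
    pink=(r>150)&(r-g>50)&(bl>g-5)&roi
    ys,xs=np.nonzero(pink);(c,rad)=cv2.minEnclosingCircle(np.c_[xs,ys].astype(np.float32));print(n,"pink",xs.mean(),ys.mean(),c,rad,len(xs))
    pr("ball enc",plane(d,[c],34.3)); pr("ball mean",plane(d,[[xs.mean(),ys.mean()]],34.3))
    mat=(abs(r-g)<20)&(abs(bl-g)<25)&(r>60)
    m2=np.zeros_like(mat)
    if n=="top": m2[190:256,332:380]=1
    else: m2[258:335,138:222]=1
    mat&=m2;q=cv2.morphologyEx(mat.astype(np.uint8),cv2.MORPH_CLOSE,np.ones((5,5)))
    cs=max(cv2.findContours(q,0,2)[0],key=cv2.contourArea);rc=cv2.minAreaRect(cs);
    M=plane(d,cs[:,0].astype(float),4);rr=cv2.minAreaRect(M[:,:2].astype(np.float32));print("mat",rr)
    # wand white handle
    w=(r>170)&(g>165)&(bl>150)&m2
    blue=(bl>130)&(r<110)&m2
    ys,xs=np.nonzero(blue);pr("button",plane(d,[[xs.mean(),ys.mean()]],35))
    # coaster
    cm=np.zeros_like(mat)
    if n=="top": cm[145:200,255:315]=1
    else: cm[222:290,238:312]=1
    cc=((r>60)|(bl>60))&cm; q=cv2.morphologyEx(cc.astype(np.uint8),cv2.MORPH_OPEN,np.ones((3,3)))
    if n=="scene":
        pass
    cs=max(cv2.findContours(q,0,2)[0],key=cv2.contourArea)
    M=plane(d,cs[:,0].astype(float),10);print("coaster",cv2.minAreaRect(M[:,:2].astype(np.float32)))
pr("coaster corners top",*[plane(a,T(*p),10)[0] for p in((208,45),(371,62),(358,221),(192,206))])
pr("coaster corners sc",*[plane(b,S(*p),10)[0] for p in((555,87),(707,177),(606,319),(450,215))])
pr("wand rear T",plane(a,T(558,417),34)[0],plane(a,T(584,419),34)[0]," front",plane(a,T(568,283),34)[0],plane(a,T(597,290),34)[0])
pr("wand rear S",plane(b,S(109,291),34)[0],plane(b,S(133,277),34)[0],"front",plane(b,S(218,380),34)[0],plane(b,S(242,350),34)[0])
pr("bar top T",*[plane(a,T(*p),120)[0] for p in((228,88),(369,107),(366,122),(225,103))])
pr("bar top S",*[plane(b,S(*p),120)[0] for p in((528,178),(625,66),(636,70),(541,182))])
E
python3 m.py
```

```text
top pink 285.8510638297872 171.63829787234042 (285.9666748046875, 171.13333129882812) 4.125503063201904 47
ball enc [[649.6, -32.4, 34.3]]
ball mean [[647.8, -32.0, 34.3]]
mat ((473.952392578125, -290.3627624511719), (131.68785095214844, 202.21466064453125), 84.96400451660156)
button [[470.1, -291.5, 35.0]]
coaster ((647.9915771484375, -31.21900177001953), (153.11196899414062, 153.69248962402344), 85.46302795410156)
scene pink 274.46478873239437 248.92957746478874 (274.5, 248.8333282470703) 4.859230995178223 71
ball enc [[648.7, -30.0, 34.3]]
ball mean [[648.8, -30.4, 34.3]]
mat ((474.8140869140625, -291.3296203613281), (131.14178466796875, 201.74929809570312), 85.00818634033203)
button [[470.6, -290.8, 35.0]]
coaster ((653.7037353515625, 7.6954803466796875), (234.23263549804688, 151.67030334472656), 85.44091033935547)
coaster corners top [730.1, 37.3, 10.0] [718.8, -113.5, 10.0] [569.6, -101.6, 10.0] [578.9, 49.3, 10.0]
coaster corners sc [581.2, 47.8, 10.0] [730.6, 35.3, 10.0] [719.1, -113.4, 10.0] [570.5, -99.4, 10.0]Traceback (most recent call last):
  File "m.py", line 37, in <module>
    pr("wand rear T",plane(a,T(558,417),34)[0],plane(a,T(584,419),34)[0]," front",plane(a,T(568,283),34)[0],plane(a,T(597,290),34)[0])
    ~~^^^^^^^^^^^^^^^^^^^^^^^^^^^^^^^^^^^^^^^^^^^^^^^^^^^^^^^^^^^^^^^^^^^^^^^^^^^^^^^^^^^^^^^^^^^^^^^^^^^^^^^^^^^^^^^^^^^^^^^^^^^^^^^^
  File "m.py", line 5, in pr
    def pr(n,*v):print(n,*[np.round(x,1).tolist() for x in v])
                           ~~~~~~~~^^^^^
    return _wrapfunc(a, 'round', decimals=decimals, out=out)
    return _wrapit(obj, method, *args, **kwds)
    result = getattr(arr, method)(*args, **kwds)
numpy._core._exceptions._UFuncNoLoopError: ufunc 'multiply' did not contain a loop with signature matching types (dtype('<U6'), dtype('float64')) -> None
```

```bash
sed -i 's/,"front",/,/; s/," front",/,/' m.py; python3 m.py | tail -4
python3 - <<'E'
from h import *
a=crop("top",40,150,190,290,5,"pics/t2.png")
b=crop("scene",230,60,370,180,5,"pics/s2.png")
E
```

```text
wand rear T [397.2, -272.4, 34.0] [396.1, -295.1, 34.0] [515.3, -284.1, 34.0] [509.8, -309.7, 34.0]
wand rear S [395.0, -291.6, 34.0] [402.8, -274.0, 34.0] [507.5, -304.7, 34.0] [508.3, -278.2, 34.0]
bar top T [661.4, 27.5, 120.0] [648.7, -92.2, 120.0] [635.6, -89.7, 120.0] [648.3, 29.8, 120.0]
bar top S [639.2, -94.2, 120.0] [653.0, 27.4, 120.0] [662.0, 28.5, 120.0] [648.9, -92.2, 120.0]
```

View pics/t2.png

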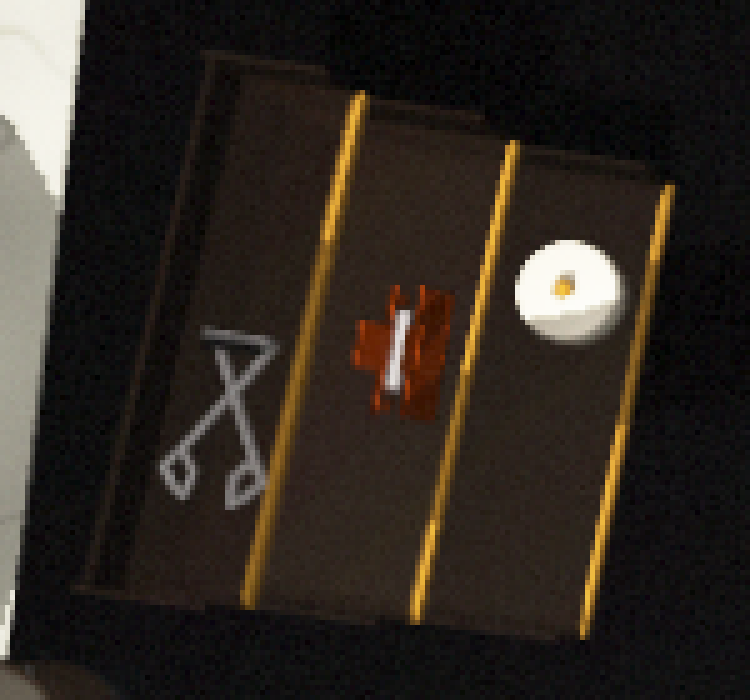

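View pics/s2.png

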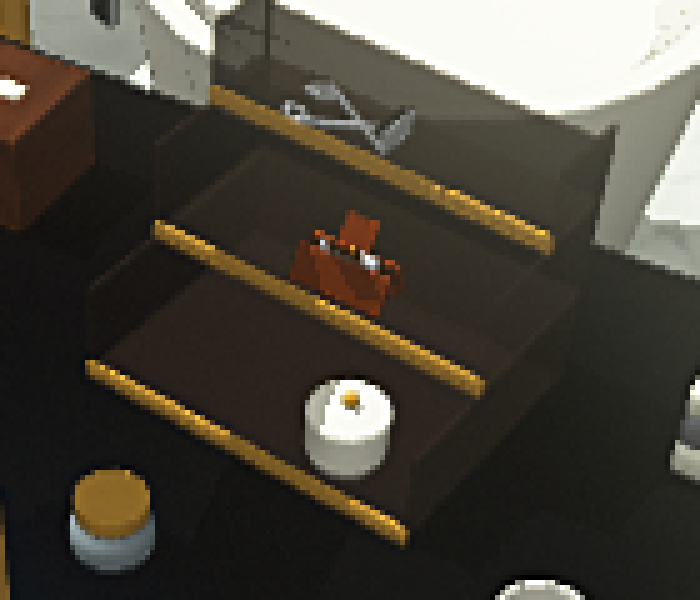

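```bash
cat > ov.py <<'E'
from h import *
import sys
a=get_image("top");b=get_image("scene")
def T2(x,y):return np.array([[40+x/5-.5,150+y/5-.5]])
def S2(x,y):return np.array([[230+x/5-.5,60+y/5-.5]])
e1=tri([a,b],[T2(668,188),S2(404,538)]);e2=tri([a,b],[T2(585,634),S2(90,365)])
dd=e1-e2;print("edge",e1.round(1),e2.round(1),np.linalg.norm(dd),np.degrees(np.arctan2(dd[1],dd[0])))
def box(c,yaw,sx,sy,sz):
    P=np.array([[i*sx/2,j*sy/2,k*sz/2] for k in(-1,1) for i,j in((-1,-1),(1,-1),(1,1),(-1,1))])
    return R.from_euler('z',yaw,degrees=True).apply(P)+c
def draw(im,d,P,x0,y0,f,col):
    q=(proj(d,P)+.5-[x0,y0])*f
    for i in range(4):
        for s,e in((i,(i+1)%4),(4+i,4+(i+1)%4),(i,i+4)):
            cv2.line(im,tuple(np.round(q[s]).astype(int)),tuple(np.round(q[e]).astype(int)),col,1)
W=box([455,-289.5,19],-5.5,115,24,30);B=box([649.5,-31.8,111],-6,14,122,18)
for d,n,(x0,y0,x1,y1) in((a,"t",(335,185,385,255)),(b,"s",(150,265,210,320)),(a,"tb",(255,145,315,200)),(b,"sb",(240,215,310,290))):
    im=cv2.resize(d["img"][y0:y1,x0:x1,::-1],None,fx=8,fy=8,interpolation=cv2.INTER_NEAREST)
    draw(im,d,W,x0,y0,8,(0,255,0));draw(im,d,B,x0,y0,8,(0,255,0));cv2.imwrite(f"pics/ov_{n}.png",im)
l=[cv2.imread(f"pics/ov_{n}.png") for n in("t","s","tb","sb")]
def pad(i):
    o=np.zeros((600,560,3),np.uint8);o[:i.shape[0],:i.shape[1]]=i[:600,:560];return o
for k in(0,2): cv2.imwrite(f"pics/ovc{sys.argv[1]}{k}.png",cv2.resize(np.hstack([pad(l[k]),pad(l[k+1])]),(800,429),interpolation=cv2.INTER_AREA))
E
python3 ov.py a
```

```text
edge [583.4 371.7   6.7] [269.7 409.6  12.2] 316.0647462011212 -6.893400030151886
```

View pics/ovca0.png

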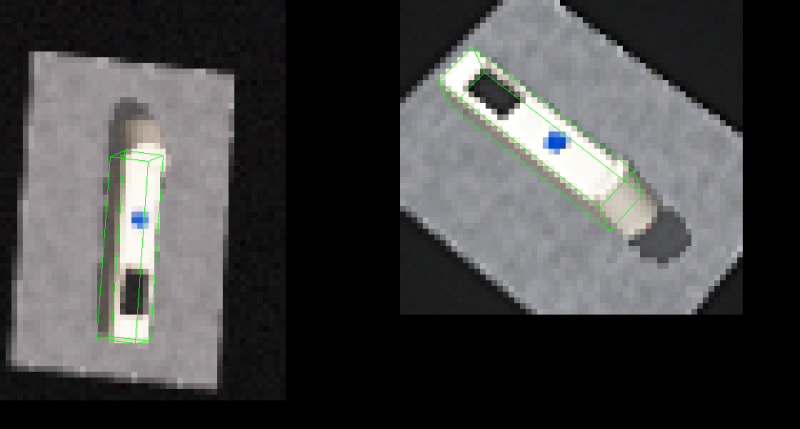

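View pics/ovca2.png

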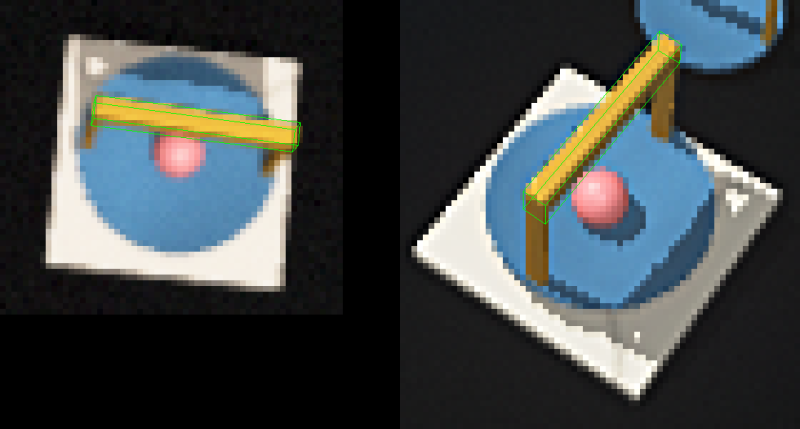

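Run:
```python
from h import *
a=get_image("top");b=get_image("scene")
f=lambda x,y:np.array([[x/1.5,y/1.5]])
print(tri([a,b],[f(428,405),f(280,272)]),tri([a,b],[f(357,373),f(344,243)]))
print(plane(a,f(388,432),20),plane(a,f(428,390),20))
s=status.read_state();print(R.from_quat(s["ee_rot"]).as_matrix().round(3))
print(plane(a,f(304,365),50),plane(a,f(502,215),108),plane(a,f(300,220),90))
# goals in tool frame
M=R.from_quat(s["ee_rot"]).as_matrix()
z=M[:,2];print("jaw yaw",np.degrees(np.arctan2(z[1],z[0])), "y yaw",np.degrees(np.arctan2(M[1,1],M[0,1])))
```

```text
[306.09036792 -16.85122175 143.02028084] [369.31718484 134.61980473 131.6312609 ]
[[238.00031594  56.87088707  20.        ]] [[334.93251365 -34.38940927  20.        ]]
[[ 0.     0.93  -0.367]
 [ 0.    -0.367 -0.93 ]
 [-1.     0.    -0.   ]]
[[383.85129204 253.16628236  50.        ]] [[ 736.0195562  -191.02880532  108.        ]] [[713.89694588 273.84723006  90.        ]]
jaw yaw -111.52960800826004 y yaw -21.52960801687123
```

>>> apply_moves(targets="-40 0 0 0 -1;-80 0 0 0 -1;-110 30 25 0 -1;-110 60 52 -2 -1;-110 90 78 -4 -1;-110 120 104 -6 -1;-110 150 130 -8 -1;-110 180 156 -10 -1;-110 210 182 -13 -1;-110 240 208 -16 -1")

```text
clock: 1.53
position: [376.6, 297.9, 341.7]
ee_rot: [0.523, 0.476, -0.522, 0.476]
contact_force: [1.1, -0.3, 0.5]
gripper_width: 85.8
```

```bash
cat > d.py <<'E'
from h import *
import sys
g=np.array(list(map(float,sys.argv[1:4])));yaw=float(sys.argv[4]) if len(sys.argv)>4 else None
s=status.read_state();M=R.from_quat(s["ee_rot"]).as_matrix();y=np.degrees(np.arctan2(M[1,2],M[0,2]))
print("t",round(s["clock"],2),"pos",s["position"].round(1),"jawyaw",round(y,1),"tool delta",(M.T@(g-s["position"])).round(1),"spin",None if yaw is None else round(y-yaw,1),"j",s["joints"].round(2),"F",s["contact_force"].round(1),"w",round(s["gripper_width"],1))
E
python3 d.py 455 -289.5 120 -95.5;python3 d.py 470 0 300 -95.5
```

```text
t 1.53 pos [376.6 297.9 341.7] jawyaw -95.4 tool delta [221.3 132.7 577.7] spin 0.1 j [ 1.01  0.07 -0.13  0.   -1.37  0.47] F [ 1.1 -0.3  0.5] w 85.8
t 1.53 pos [376.6 297.9 341.7] jawyaw -95.4 tool delta [ 41.5 120.7 287.9] spin 0.1 j [ 1.01  0.07 -0.13  0.   -1.37  0.47] F [ 1.1 -0.3  0.5] w 85.8
```

>>> apply_moves(targets="5 13 32 0 -1;10 26 64 0 -1;15 40 96 0 -1;20 53 128 0 -1;25 66 160 0 -1;30 80 192 0 -1;36 93 224 0 -1;41 107 256 0 -1;60 120 290 0 -1;75 120 325 0 -1")

```text
clock: 2.37
position: [465.9, -36.8, 265.8]
ee_rot: [0.524, 0.475, -0.523, 0.476]
contact_force: [0.2, -0.2, -0.1]
gripper_width: 85.6
```

```bash
python3 d.py 455 -289.5 90 -95.5
```

```text
t 2.37 pos [465.9 -36.8 265.8] jawyaw -95.5 tool delta [175.8  13.3 252.6] spin -0.0 j [ 0.27  0.09 -0.3   0.   -1.18  1.2 ] F [ 0.2 -0.2 -0.1] w 85.6
```

>>> apply_moves(targets="20 2 30 0 -1;40 4 60 0 -1;60 6 90 0 -1;80 8 120 0 -1;95 10 150 0 -1;110 12 180 0 -1;125 13 210 0 -1;140 13 240 0 -1;155 13 252 0 -1;155 13 252 0 -1")

```text
clock: 3.2
position: [450.7, -288.9, 108.1]
ee_rot: [-0.524, -0.476, 0.526, -0.472]
contact_force: [-0.4, 0.6, -0.4]
gripper_width: 85.7
```

```bash
python3 d.py 455 -289.5 9 -95.5
python3 - <<'E'
from h import *
a=crop("top",300,160,420,260,6,"pics/t3.png")
b=crop("scene",100,180,240,320,4,"pics/s3.png")
E
```

```text
t 3.2 pos [ 450.7 -288.9  108.1] jawyaw -95.8 tool delta [99.1  4.9  0.3] spin -0.3 j [-0.27  0.36 -0.37 -0.   -0.84  1.74] F [-0.4  0.6 -0.4] w 85.7
```

View pics/s3.png

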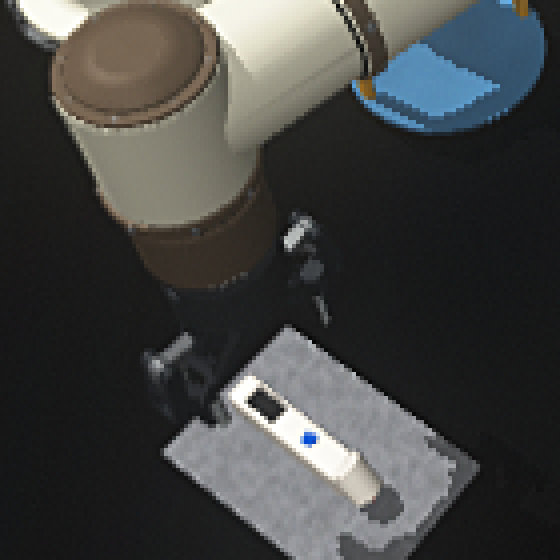

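>>> apply_moves(targets="25 6 0 0 -1;50 6 0 0 -1;70 6 0 0 -1;85 6 0 0 -1;95 6 0 0 -1;99 6 0 0 -1;101 6 0 0 -1;101 6 0 0 -1;101 6 0 0 -1")

```text
clock: 4.05
position: [459.9, -288.0, 11.4]
ee_rot: [0.524, 0.475, -0.523, 0.476]
contact_force: [0.6, 0.1, 1.0]
gripper_width: 85.5
```

```bash
python3 d.py 457 -289.7 7 -95.5
```

```text
t 4.05 pos [ 459.9 -288.    11.4] jawyaw -95.5 tool delta [ 4.4 -2.7  2. ] spin 0.0 j [-0.26  0.51 -0.45  0.   -0.61  1.74] F [0.6 0.1 1. ] w 85.5
```

>>> apply_moves(targets="2 -2 1 0 -1;4 -2 2 0 -1;4 -2 2 0 0;4 -2 2 0 1;4 -2 2 0 1;4 -2 2 0 1;4 -2 2 0 1;4 -2 2 0 1;4 -2 2 0 1;4 -2 2 0 1")

```text
clock: 4.88
position: [457.1, -289.8, 6.6]
ee_rot: [0.524, 0.475, -0.523, 0.476]
contact_force: [-0.4, 0.6, 2.3]
gripper_width: 23.1
```

```bash
python3 d.py 457 -289.7 7 -95.5
python3 - <<'E'
from h import *
b=crop("scene",120,220,240,340,5,"pics/s4.png")
E
```

```text
t 4.88 pos [ 457.1 -289.8    6.6] jawyaw -95.5 tool delta [-0.4 -0.1 -0.1] spin -0.0 j [-0.27  0.52 -0.45  0.   -0.6   1.74] F [-0.4  0.6  2.3] w 23.1
```

View pics/s4.png

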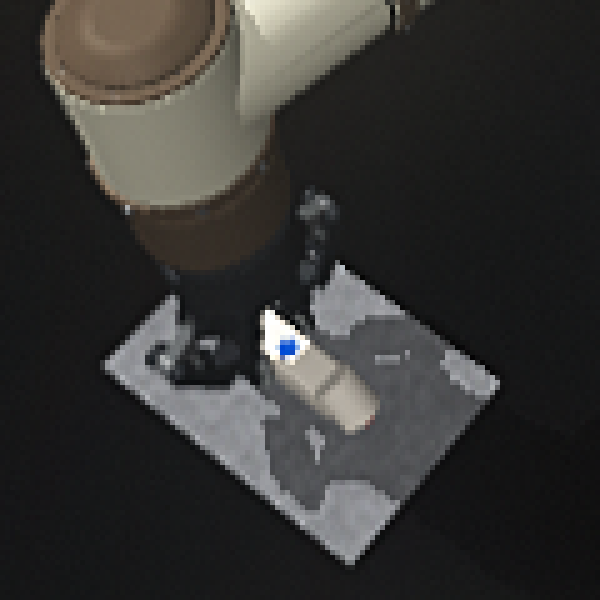

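>>> apply_moves(targets="-10 0 0 0 1;-25 0 0 0 1;-45 0 0 0 1;-65 0 0 0 1;-85 0 -8 0 1;-100 0 -25 0 1;-100 0 -45 0 1;-100 2 -65 0 1;-100 4 -85 0 1;-100 6 -105 0 1")

```text
clock: 5.77
position: [472.3, -184.8, 106.7]
ee_rot: [-0.524, -0.475, 0.524, -0.475]
contact_force: [-0.1, 0.4, -0.1]
gripper_width: 23.1
```

```bash
python3 d.py 506.4 -17.6 96 -95.5
python3 - <<'E'
from h import *
b=crop("scene",120,160,270,300,4,"pics/s5.png")
E
```

```text
t 5.77 pos [ 472.3 -184.8  106.7] jawyaw -95.6 tool delta [  10.7   17.7 -169.7] spin -0.1 j [-0.05  0.32 -0.45 -0.   -0.81  1.53] F [-0.1  0.4 -0.1] w 23.1
```

View pics/s5.png

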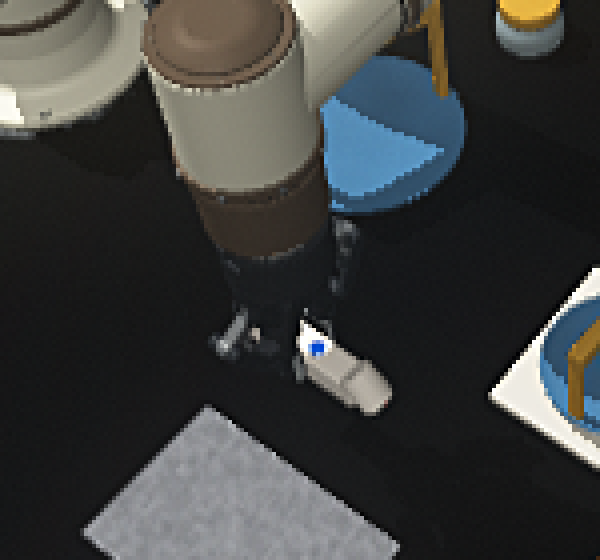

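>>> apply_moves(targets="0 2 -20 0 1;0 4 -40 0 1;0 6 -60 0 1;0 8 -80 0 1;0 10 -100 0 1;2 12 -118 0 1;4 14 -134 0 1;6 15 -148 0 1;8 16 -158 0 1;10 17 -166 0 1")

```text
clock: 6.65
position: [505.6, -21.5, 96.3]
ee_rot: [-0.523, -0.476, 0.524, -0.475]
contact_force: [-0.3, 0.1, -1.5]
gripper_width: 23.2
```

```bash
python3 d.py 506.4 -17.6 95 -95.5
python3 - <<'E'
from h import *
b=crop("scene",180,150,320,290,4,"pics/s6.png")
b=crop("top",240,130,380,250,4,"pics/t6.png")
E
```

```text
t 6.65 pos [505.6 -21.5  96.3] jawyaw -95.5 tool delta [ 1.3  0.4 -3.9] spin -0.0 j [ 0.28  0.33 -0.46 -0.   -0.78  1.2 ] F [-0.3  0.1 -1.5] w 23.2
```

View pics/s6.png

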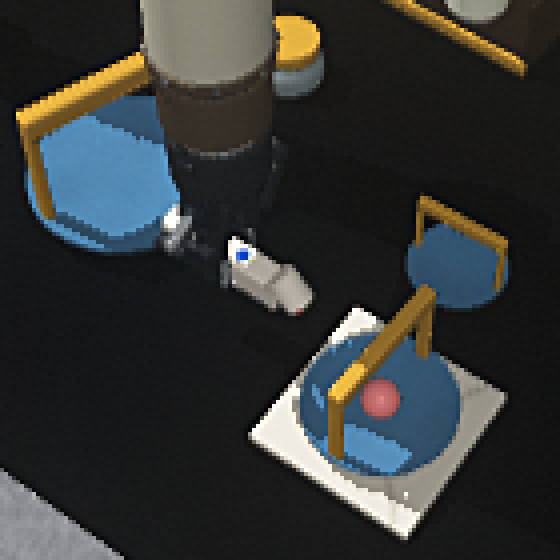

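View pics/t6.png

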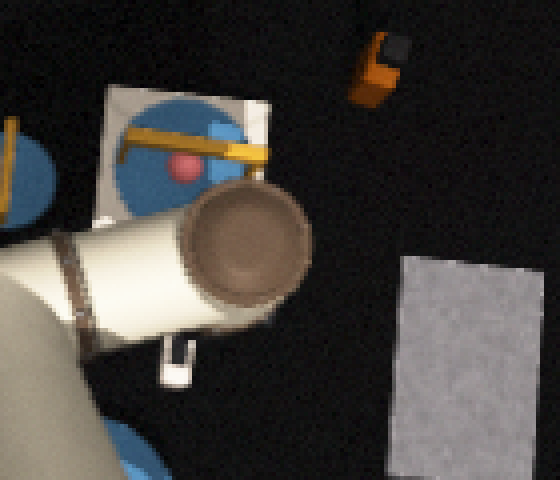

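>>> apply_moves(targets="0 0 -2 0 1;1 0 -4 0 1;1 0 -4 0 1;1 0 -4 0 1;1 0 -4 0 1")

```text
clock: 7.17
position: [506.1, -18.6, 95.3]
ee_rot: [-0.524, -0.475, 0.524, -0.475]
contact_force: [-0.1, 0.2, -1.8]
gripper_width: 23.1
```

```bash
cat > chk.py <<'E'
from h import *
exec(open("ov.py").read().split("W=box")[0].split("def T2")[0])
src=open("ov.py").read();exec("def box"+src.split("def box")[1].split("W=box")[0])
s=status.read_state();p=s["position"];print(p,s["clock"])
mid=p+[-2.1,0.2,12.4];W=box(mid,-5.5,115,24,30)
f=R.from_euler('z',-5.5,degrees=True)
lens=mid+f.apply([74,0,-2]);Z=f.apply([.7071,0,-.7071]);Y=f.apply([0,1,0]);X=np.cross(Y,Z)
d=np.array([648.7,-31.5,34.2])-lens;print("ball in lens",d@X,d@Y,d@Z)
ims=[]
for dd,(x0,y0,x1,y1) in((a,(270,190,320,240)),(b,(215,195,265,245))):
    im=cv2.resize(dd["img"][y0:y1,x0:x1,::-1],None,fx=8,fy=8,interpolation=cv2.INTER_NEAREST)
    draw(im,dd,W,x0,y0,8,(0,255,0));q=(proj(dd,lens)[0]+.5-[x0,y0])*8;cv2.circle(im,tuple(q.astype(int)),4,(255,0,255),1);ims.append(im)
cv2.imwrite("pics/chk1.png",np.hstack(ims))
E
python3 chk.py
```

```text
[506.21969297 -18.44424973  95.39781078] 7.2667
ball in lens 0.29176038354420714 0.6626849056008428 100.96186362813457
```

View pics/chk1.png

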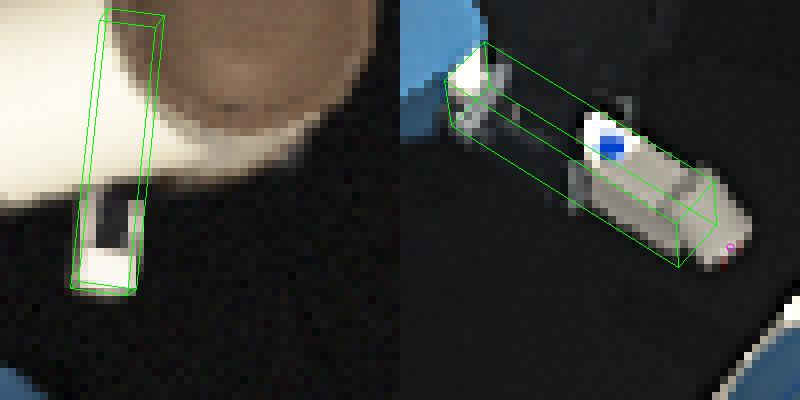

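The wand model lines up with both pictures: the lens predicted at about (730,247) in the enlarged scene half sits next to the visible red pixels. It is held level, so I'll hold the aim.

>>> apply_moves(targets="0 0 0 0 1;0 0 0 0 1;0 0 0 0 1;0 0 0 0 1;0 0 0 0 1;0 0 0 0 1;0 0 0 0 1;0 0 0 0 1;0 0 0 0 1;0 0 0 0 1")

```text
clock: 8.1
position: [506.2, -18.2, 95.3]
ee_rot: [-0.524, -0.475, 0.524, -0.475]
contact_force: [-1.0, 0.5, -0.5]
gripper_width: 23.2
```

>>> apply_moves(targets="0 0 0 0 1;0 0 0 0 1;0 0 0 0 1;0 0 0 0 1;0 0 0 0 1;0 0 0 0 1;0 0 0 0 1;0 0 0 0 1;0 0 0 0 1;0 0 0 0 1")

```text
clock: 8.93
position: [506.2, -18.2, 95.3]
ee_rot: [-0.524, -0.475, 0.524, -0.475]
contact_force: [-0.5, -0.9, -0.9]
gripper_width: 23.4
```

>>> apply_moves(targets="0 0 0 0 1;0 0 0 0 1;0 0 0 0 1;0 0 0 0 1;0 0 0 0 1;0 0 0 0 1;0 0 0 0 1;0 0 0 0 1;0 0 0 0 1;0 0 0 0 1")

```text
clock: 9.77
position: [506.2, -18.2, 95.3]
ee_rot: [-0.524, -0.475, 0.524, -0.475]
contact_force: [0.6, -0.7, -1.5]
gripper_width: 23.0
```

```bash
python3 chk.py; python3 d.py 463 -290 107 -95.5
```

```text
[506.19636769 -18.20354295  95.29439762] 9.8667
ball in lens 0.18590625784265002 0.4253219215082584 100.9214708621031
t 9.87 pos [506.2 -18.2  95.3] jawyaw -95.5 tool delta [-11.7 -16.8 274.7] spin -0.0 j [ 0.29  0.33 -0.46 -0.   -0.78  1.19] F [-0.5  0.5 -2. ] w 23.3
```

>>> apply_moves(targets="-5 -2 10 0 1;-10 -4 30 0 1;-12 -6 55 0 1;-12 -8 85 0 1;-12 -10 115 0 1;-12 -12 145 0 1;-12 -14 175 0 1;-12 -16 205 0 1;-12 -17 235 0 1;-12 -17 260 0 1")

```text
clock: 10.7
position: [463.2, -277.6, 107.7]
ee_rot: [-0.524, -0.475, 0.524, -0.475]
contact_force: [0.0, 0.4, -1.8]
gripper_width: 23.1
```

```bash
python3 d.py 463 -290 107 -95.5; python3 d.py 463 -290 6.6 -95.5
```

```text
t 10.7 pos [ 463.2 -277.6  107.7] jawyaw -95.6 tool delta [ 0.7  1.  12.4] spin -0.1 j [-0.24  0.37 -0.37  0.   -0.84  1.71] F [ 0.   0.4 -1.8] w 23.1
t 10.7 pos [ 463.2 -277.6  107.7] jawyaw -95.6 tool delta [101.1   1.   12.4] spin -0.1 j [-0.24  0.37 -0.37  0.   -0.84  1.71] F [ 0.   0.4 -1.8] w 23.1
```

>>> apply_moves(targets="15 0 8 0 1;35 0 14 0 1;55 0 14 0 1;72 0 14 0 1;84 0 14 0 1;92 0 14 0 1;96 0 14 0 1;98 0 14 0 1;98 0 14 0 1;98 0 14 0 1")

```text
clock: 11.53
position: [463.4, -289.5, 10.1]
ee_rot: [0.524, 0.475, -0.523, 0.476]
contact_force: [0.0, 0.4, -0.8]
gripper_width: 23.1
```

```bash
python3 d.py 463 -290 6.6 -95.5
```

```text
t 11.53 pos [ 463.4 -289.5   10.1] jawyaw -95.5 tool delta [ 3.5 -0.4  0.6] spin -0.0 j [-0.26  0.52 -0.44  0.   -0.61  1.74] F [ 0.   0.4 -0.8] w 23.1
```

Settle it down in small steps, then open.

>>> apply_moves(targets="1 0 0 0 1;2 0 0 0 1;3 0 0 0 1;3 0 0 0 1;3 0 0 0 1;3 0 0 0 1")

```text
clock: 12.03
position: [463.2, -289.3, 6.6]
ee_rot: [0.524, 0.475, -0.523, 0.476]
contact_force: [-0.3, 0.7, 1.1]
gripper_width: 23.3
```

```bash
python3 d.py 463 -290 6.6 -95.5
```

```text
t 12.03 pos [ 463.2 -289.3    6.6] jawyaw -95.5 tool delta [-0.  -0.1  0.7] spin -0.0 j [-0.26  0.52 -0.44  0.   -0.61  1.74] F [-0.3  0.7  1.1] w 23.3
```

>>> apply_moves(targets="0 0 0 0 0;0 0 0 0 -1;0 0 0 0 -1;0 0 0 0 -1;0 0 0 0 -1;0 0 0 0 -1;0 0 0 0 -1;0 0 0 0 -1")

```text
clock: 12.7
position: [462.9, -289.3, 6.3]
ee_rot: [0.524, 0.475, -0.524, 0.475]
contact_force: [-0.1, -1.2, 0.0]
gripper_width: 85.4
```

>>> apply_moves(targets="-10 0 0 0 -1;-30 0 0 0 -1;-60 0 0 0 -1;-95 0 0 0 -1;-130 0 0 0 -1;-165 0 0 0 -1;-195 0 -10 0 -1;-215 0 -40 0 -1;-225 0 -75 0 -1;-225 0 -110 0 -1")

```text
clock: 13.53
position: [474.7, -179.4, 235.4]
ee_rot: [0.526, 0.473, -0.522, 0.477]
contact_force: [1.4, 0.8, -1.0]
gripper_width: 85.4
```

```bash
python3 d.py 649.5 -31.8 190 -96; sed -i 's/\[455,-289.5,19\],-5.5/[461,-289.3,19],-5.5/' ov.py; python3 ov.py b
```

```text
t 13.53 pos [ 474.7 -179.4  235.4] jawyaw -95.6 tool delta [  46.5  159.2 -164. ] spin 0.4 j [-0.04  0.18 -0.27  0.   -1.11  1.51] F [ 1.4  0.8 -1. ] w 85.4
edge [583.4 371.7   6.7] [269.7 409.6  12.2] 316.0647462011212 -6.893400030151886
```

View pics/ovcb0.png

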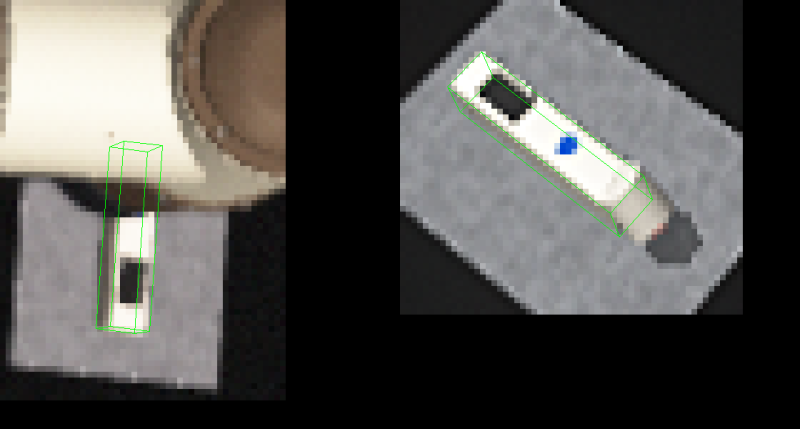

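View pics/ovcb2.png

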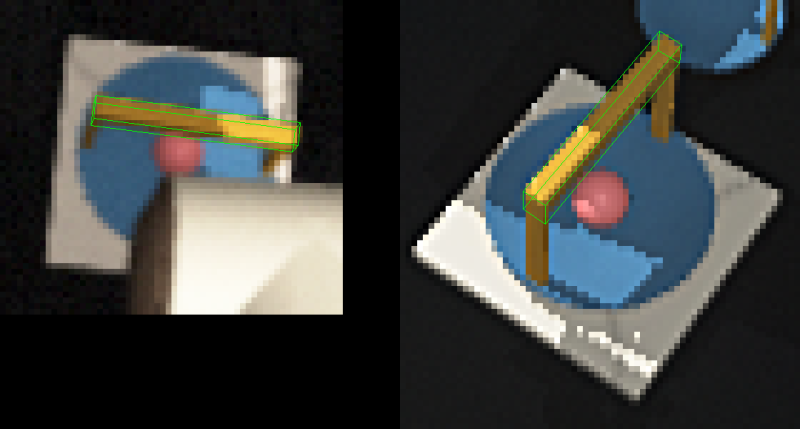

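The wand lies flat in the mat, with its model matching both pictures. The dish and ball haven't moved. Next, the bar.

>>> apply_moves(targets="0 20 -20 0 -1;5 40 -40 0 -1;10 60 -60 0 -1;15 80 -82 0 -1;20 100 -104 0 -1;28 120 -125 0 -1;36 138 -143 0 -1;42 151 -156 0 -1;46 158 -162 0 -1;46 159 -163 0 -1")

```text
clock: 14.47
position: [647.7, -32.4, 183.9]
ee_rot: [-0.523, -0.476, 0.524, -0.475]
contact_force: [-0.9, -1.1, 0.0]
gripper_width: 85.4
```

>>> apply_moves(targets="0 0 0 0 -1;0 0 0 0 -1;0 0 0 0 -1")

```text
clock: 14.72
position: [646.9, -33.8, 186.3]
ee_rot: [0.524, 0.475, -0.524, 0.475]
contact_force: [0.6, 0.4, -0.7]
gripper_width: 85.4
```

```bash
python3 d.py 649.5 -31.8 92 -96;python3 - <<'E'
from h import *
b=crop("scene",200,150,320,290,4,"pics/s7.png")
E
```

```text
t 14.72 pos [646.9 -33.8 186.3] jawyaw -95.6 tool delta [94.3  2.3 -2.2] spin 0.4 j [ 0.2   0.45  0.    0.   -1.12  1.28] F [ 0.6  0.4 -0.7] w 85.4
```

View pics/s7.png

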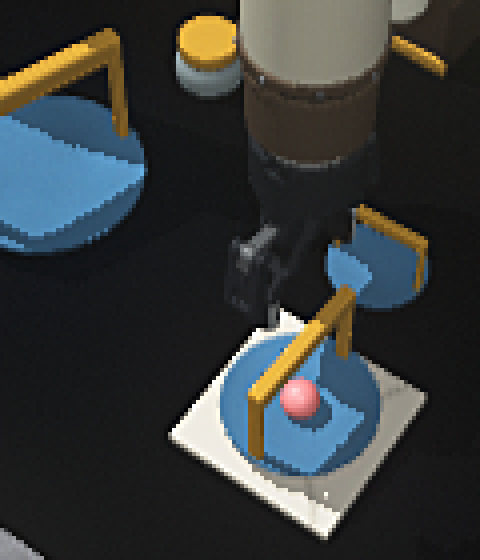

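>>> apply_moves(targets="0 2 -2 5 -1;0 2 -2 12 -1;0 2 -2 19 -1;0 2 -2 26 -1;0 2 -2 33 -1;0 2 -2 40 -1;0 2 -2 47 -1;0 2 -2 54 -1;0 2 -2 61 -1;0 2 -2 67 -1")

```text
clock: 15.6
position: [649.2, -31.7, 186.1]
ee_rot: [0.7, 0.105, -0.699, 0.105]
contact_force: [-0.2, 0.3, 0.1]
gripper_width: 85.0
```

>>> apply_moves(targets="0 0 0 6 -1;0 0 0 12 -1;0 0 0 17 -1;0 0 0 21 -1;0 0 0 23 -1;0 0 0 23 -1;0 0 0 23 -1;0 0 0 23 -1")

```text
clock: 16.27
position: [649.5, -31.4, 185.7]
ee_rot: [0.706, -0.034, -0.706, -0.034]
contact_force: [1.2, 0.4, 0.6]
gripper_width: 85.3
```

```bash
python3 d.py 649.5 -31.8 92 174;python3 - <<'E'
from h import *
b=crop("scene",200,150,320,290,4,"pics/s8.png")
E
```

```text
t 16.27 pos [649.5 -31.4 185.7] jawyaw 174.5 tool delta [93.7  0.4 -0. ] spin 0.5 j [ 0.2   0.46  0.01 -0.   -1.12 -0.3 ] F [1.2 0.4 0.6] w 85.3
```

View pics/s8.png

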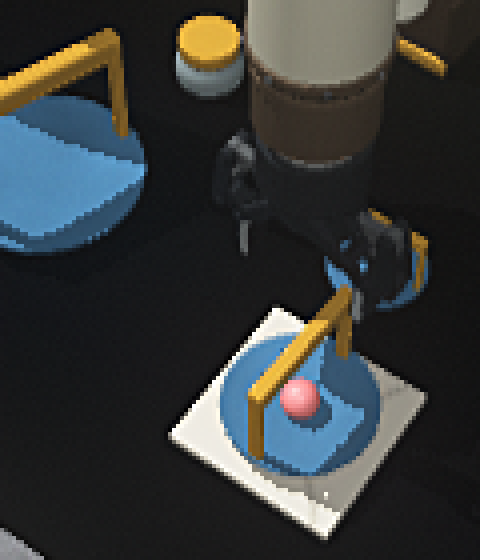

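>>> apply_moves(targets="20 0 0 0.5 -1;42 0 0 0.5 -1;62 0 0 0.5 -1;78 0 0 0.5 -1;88 0 0 0.5 -1;92 0 0 0.5 -1;93 0 0 0.5 -1;93 0 0 0.5 -1;93 0 0 0.5 -1")

```text
clock: 17.07
position: [650.5, -31.0, 93.6]
ee_rot: [0.707, -0.037, -0.705, -0.037]
contact_force: [-0.3, 0.8, -0.0]
gripper_width: 85.4
```

```bash
python3 d.py 649.5 -31.8 92 174;python3 - <<'E'
from h import *
b=crop("scene",200,150,320,290,4,"pics/s9.png")
E
```

```text
t 17.07 pos [650.5 -31.   93.6] jawyaw 174.0 tool delta [1.6 0.9 0.9] spin -0.0 j [ 0.2   0.54 -0.1   0.   -0.93 -0.31] F [-0.3  0.8 -0. ] w 85.4
```

View pics/s9.png

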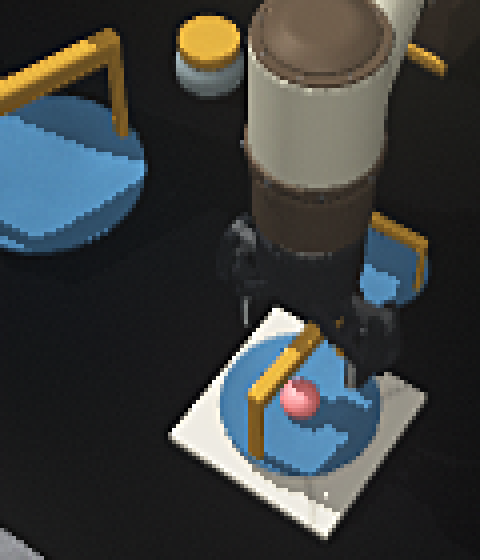

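>>> apply_moves(targets="1 1 1 0 -0.5;2 1 1 0 0;2 1 1 0 0.3;2 1 1 0 0.6;2 1 1 0 1;2 1 1 0 1;2 1 1 0 1;2 1 1 0 1;2 1 1 0 1;2 1 1 0 1")

```text
clock: 17.95
position: [648.9, -31.9, 90.4]
ee_rot: [0.706, -0.037, -0.706, -0.037]
contact_force: [0.2, 0.5, 0.3]
gripper_width: 13.4
```

```bash
python3 d.py 649.5 -31.8 192 174;python3 - <<'E'
from h import *
b=crop("scene",200,150,320,290,4,"pics/s10.png")
E
```

```text
t 17.95 pos [648.9 -31.9  90.4] jawyaw 174.0 tool delta [-101.6   -0.2   -0.7] spin -0.0 j [ 0.2   0.55 -0.1   0.   -0.92 -0.3 ] F [0.2 0.5 0.3] w 13.4
```

View pics/s10.png

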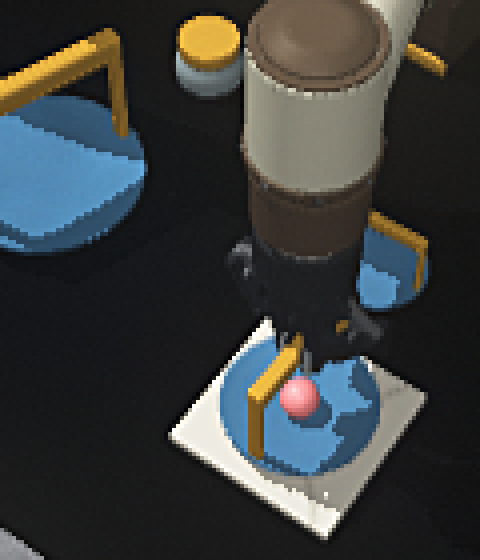

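The bar is gripped (13.4 mm opening) and the ball is still in the middle. Lift slowly.

>>> apply_moves(targets="-1 0 0 0 1;-3 0 0 0 1;-6 0 0 0 1;-10 0 0 0 1;-14 0 0 0 1;-18 0 0 0 1;-22 0 0 0 1;-26 0 0 0 1;-29 0 0 0 1;-31 0 0 0 1")

```text
clock: 18.83
position: [648.7, -32.0, 122.0]
ee_rot: [0.706, -0.037, -0.706, -0.037]
contact_force: [0.6, -0.2, -3.1]
gripper_width: 13.2
```

```bash
python3 d.py 649.5 -31.8 192 174;python3 - <<'E'
from h import *
b=crop("scene",200,150,320,290,4,"pics/s11.png")
E
```

```text
t 18.83 pos [648.7 -32.  122. ] jawyaw 174.0 tool delta [-70.   -0.3  -0.8] spin -0.0 j [ 0.2   0.51 -0.07  0.   -0.99 -0.3 ] F [ 0.6 -0.2 -3.1] w 13.2
```

View pics/s11.png

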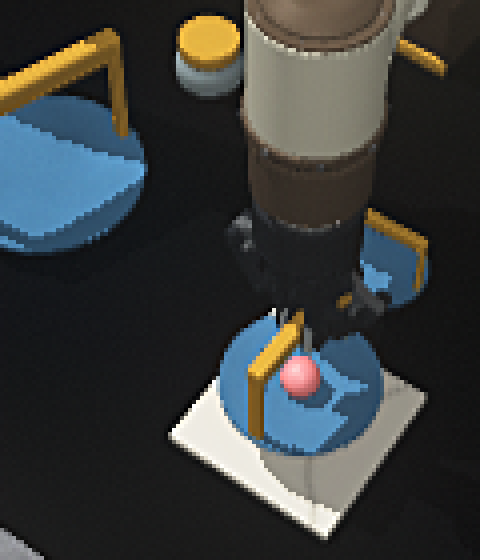

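Lifted level, weight about 3 N, ball in the middle. On up another 70 mm.

>>> apply_moves(targets="-2 0 0 0 1;-6 0 0 0 1;-11 0 0 0 1;-17 0 0 0 1;-23 0 0 0 1;-29 0 0 0 1;-35 0 0 0 1;-41 0 0 0 1;-46 0 0 0 1;-50 0 0 0 1")

```text
clock: 19.72
position: [648.7, -32.0, 172.2]
ee_rot: [0.706, -0.037, -0.706, -0.037]
contact_force: [-0.3, 0.0, -3.6]
gripper_width: 13.1
```

>>> apply_moves(targets="-4 0 0 0 1;-9 0 0 0 1;-13 0 0 0 1;-16 0 0 0 1;-18 0 0 0 1;-19 0 0 0 1;-20 0 0 0 1;-20 0 0 0 1;-20 0 0 0 1;-20 0 0 0 1")

```text
clock: 20.55
position: [648.4, -32.0, 191.0]
ee_rot: [-0.706, 0.037, 0.706, 0.037]
contact_force: [-0.5, -0.4, -3.0]
gripper_width: 13.1
```

```bash
python3 d.py 649.5 -31.8 192 83.1
```

```text
t 20.55 pos [648.4 -32.  191. ] jawyaw 174.0 tool delta [-1.  -0.3 -1.1] spin 90.9 j [ 0.2   0.45  0.01 -0.   -1.13 -0.3 ] F [-0.5 -0.4 -3. ] w 13.1
```

>>> apply_moves(targets="0 0 0 -0.5 1;0 0 0 -1.5 1;0 0 0 -3 1;0 0 0 -5 1;0 0 0 -7 1;0 0 0 -9 1;0 0 0 -11 1;0 0 0 -13 1;0 0 0 -15 1;0 0 0 -17 1")

```text
clock: 21.38
position: [648.5, -32.0, 191.2]
ee_rot: [-0.704, -0.068, 0.704, -0.068]
contact_force: [-0.2, -0.5, -4.2]
gripper_width: 13.1
```

```bash
python3 d.py 649.5 -31.8 192 -96.9;python3 - <<'E'
from h import *
b=crop("scene",200,150,320,290,4,"pics/s12.png")
E
```

```text
t 21.38 pos [648.5 -32.  191.2] jawyaw -168.9 tool delta [-0.8  0.  -1. ] spin -72.0 j [ 0.2   0.45  0.01 -0.   -1.13 -0.01] F [-0.2 -0.5 -4.2] w 13.1
```

View pics/s12.png

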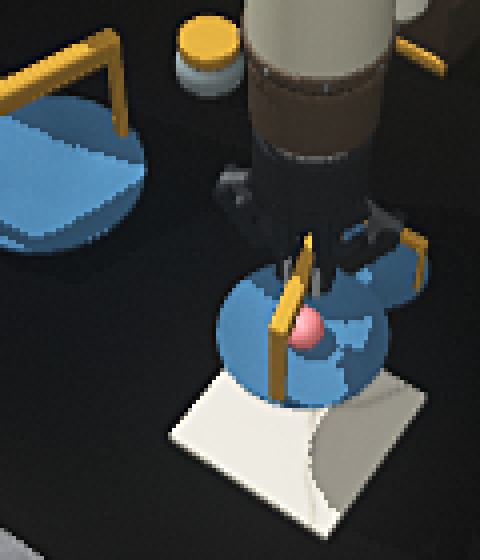

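Turning level with the ball still in the middle. Continuing.

>>> apply_moves(targets="0 0 0 -2 1;0 0 0 -4.5 1;0 0 0 -7 1;0 0 0 -9.5 1;0 0 0 -12 1;0 0 0 -14.5 1;0 0 0 -17 1;0 0 0 -19.5 1;0 0 0 -22 1;0 0 0 -24.5 1")

```text
clock: 22.27
position: [648.5, -32.0, 191.2]
ee_rot: [-0.673, -0.216, 0.673, -0.216]
contact_force: [0.2, -0.4, -2.8]
gripper_width: 12.9
```

>>> apply_moves(targets="0 0 0 -2.5 1;0 0 0 -5 1;0 0 0 -7.5 1;0 0 0 -10 1;0 0 0 -12.5 1;0 0 0 -15 1;0 0 0 -17.5 1;0 0 0 -20 1;0 0 0 -22.5 1;0 0 0 -25 1")

```text
clock: 23.1
position: [648.5, -32.0, 191.2]
ee_rot: [-0.611, -0.357, 0.611, -0.357]
contact_force: [-0.3, -0.6, -2.9]
gripper_width: 13.1
```

```bash
python3 d.py 649.5 -31.8 192 -96.9
```

```text
t 23.1 pos [648.5 -32.  191.2] jawyaw -119.4 tool delta [-0.8  0.8 -0.6] spin -22.5 j [ 0.2   0.45  0.01 -0.   -1.13  0.86] F [-0.3 -0.6 -2.9] w 13.1
```

>>> apply_moves(targets="0 0 0 -2.5 1;0 0 0 -5 1;0 0 0 -7.5 1;0 0 0 -10 1;0 0 0 -12.5 1;0 0 0 -15 1;0 0 0 -17.5 1;0 0 0 -19.5 1;0 0 0 -21 1;0 0 0 -22 1")

```text
clock: 23.93
position: [648.5, -32.0, 191.2]
ee_rot: [-0.531, -0.466, 0.532, -0.466]
contact_force: [-1.2, 0.3, -3.1]
gripper_width: 13.1
```

>>> apply_moves(targets="0 0 0 -0.4 1;0 0 0 -0.5 1;0 0 0 -0.5 1;0 0 0 -0.5 1;0 0 0 -0.5 1;0 0 0 -0.5 1;0 0 0 -0.5 1;0 0 0 -0.5 1;0 0 0 -0.5 1;0 0 0 -0.5 1")

```text
clock: 24.77
position: [648.5, -32.0, 191.3]
ee_rot: [0.53, 0.468, -0.53, 0.468]
contact_force: [0.1, -0.2, -4.1]
gripper_width: 13.1
```

```bash
python3 d.py 649.5 -31.8 192 -96.9;python3 - <<'E'
from h import *
b=crop("scene",130,100,330,250,4,"pics/s13.png")
a=crop("top",215,100,395,260,4,"pics/t13.png")
E
```

```text
t 24.77 pos [648.5 -32.  191.3] jawyaw -97.0 tool delta [-0.7  0.9 -0.3] spin -0.1 j [ 0.2   0.45  0.01 -0.   -1.13  1.25] F [ 0.1 -0.2 -4.1] w 13.1
```

View pics/s13.png

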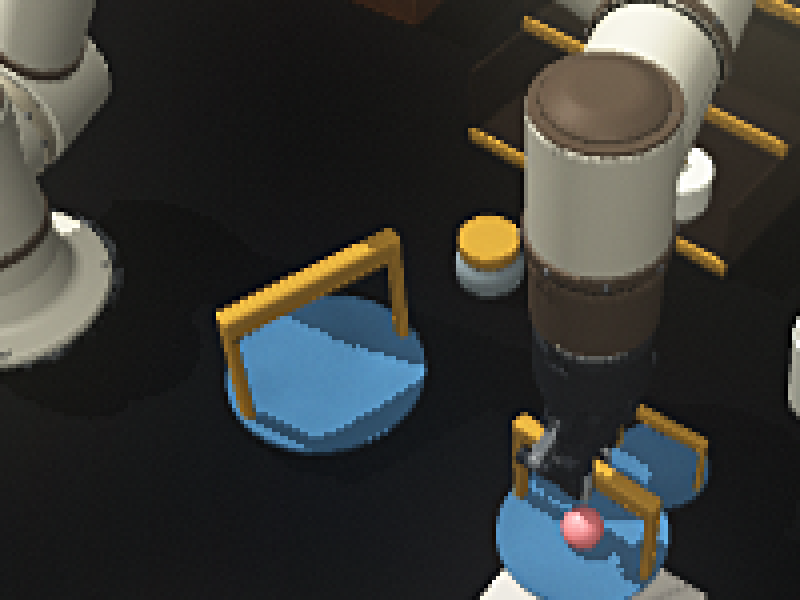

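View pics/t13.png

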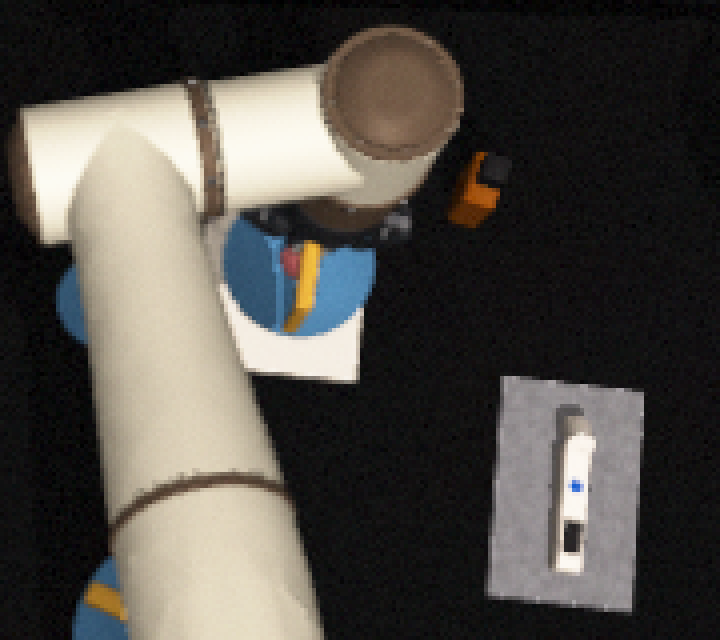

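Run:
```python
from h import *
src=open("ov.py").read();exec("def box"+src.split("def box")[1].split("W=box")[0])
b=get_image("scene");a=get_image("top")
B=box([648.5,-32,211.6],-6.9,122,14,18)
x0,y0,x1,y1=240,190,310,260
im=cv2.resize(b["img"][y0:y1,x0:x1,::-1],None,fx=8,fy=8,interpolation=cv2.INTER_NEAREST);draw(im,b,B,x0,y0,8,(0,255,0))
c=np.array([648.5,-32,134.8]);q=(proj(b,c)[0]+.5-[x0,y0])*8;cv2.circle(im,tuple(q.astype(int)),5,(0,255,0),1)
cv2.imwrite("pics/fin.png",im)
r,g,bl=[b["img"][:,:,i].astype(int) for i in range(3)]
m=(r>120)&(r-g>45)&(bl>g-5);m[:y0]=0;m[y1:]=0;m[:,:x0]=0;m[:,x1:]=0
ys,xs=np.nonzero(m);print("ball",plane(b,[[xs.mean(),ys.mean()]],134.8),len(xs))
print(status.read_state()["joint_vel"].round(4))
```

```text
ball [[647.8749833  -30.48649833 134.8       ]] 84
[-0.0008  0.0001 -0.001  -0.0008  0.0002  0.    ]
```

View pics/fin.png

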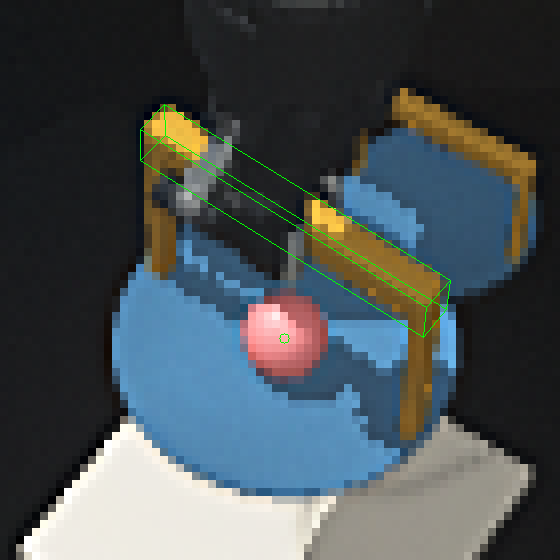

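```bash
python3 -c "
from bench import job;print(job.job_done())"
```

```text
the job is handed in; nothing more can be done
None
```

The job is handed in at about 25 s of the 64 s allowed, with every step done and no check failing; no verdict was reported.

- **Aim:** The wand was held level with the lens about 101 mm from the ball. The line of sight was less than 1 mm off the ball by my measured poses. I held the aim about 2.5 s; nothing in the pictures or forces suggested it touched the dish or ball.
- **Wand put back:** I laid it flat on its mat and let go. In both pictures its handle model lines up, with the handle centre about 14 mm from the mat's centre.
- **Dish:** I gripped the middle-sized dish by its bar, lifted it about 101 mm and turned it a quarter turn.
- **Final checks:**
  - The arm was still and the grip opening was 13.1 mm.
  - The jaws were at -97.0°, against -96.9° for a bar parallel to the measured shelf edges (about -6.9°).
  - The bar drawn level over the last picture matched.
  - The ball was within 2 mm of the dish's middle.

I first lowered towards the bar with the jaws along it instead of across. The picture showed this before any contact, and I turned the gripper 90° above the bar before going on. I did not measure the bystanders at the end. The arm kept clear of them, and the ones in view looked unmoved.

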